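# Build the moist chamber on the slide warmer

### The job

Build the moist chamber in the middle of the slide warmer's round plate, one piece at a time from the bottom up: first the wide steel dish, then the support ring standing upright in the middle of it, then the small white specimen dish level and centred on top of the ring, and last the clear hood over all of them, its rim resting flat on the plate. Set every piece down rather than dropping it, take your hand off each one before you fetch the next, and do not disturb the dropper bottle and the jar standing nearby.

Things in the scene. Friction and masses are not known exactly. Their poses are not given: they have to be found in the camera images.
- plate (a point): Target. Centre of the top face of the slide warmer's flat round bare-metal (light grey) plate, 128 mm across, level, 55 mm above the bench. The warmer is a low white box, 140 x 140 mm, fixed to the bench; its z axis points up. It may stand left or right of the middle, where the blue slide box may stand instead.
- dish_center (a point): Wide dark-grey steel dish, round and open at the top with a flat floor: 66 mm outside diameter, 20 mm high, wall 3 mm (60 mm inside), floor 4 mm thick. The point is its centre, 10 mm above its underside; z up. About 120 g. Can be gripped across the outside.
- ring_center (a point): Support ring: a plain upright aluminium tube open at both ends, 36 mm outside diameter, 30 mm bore, 40 mm tall. The point is its centre, 20 mm above its lower end; z up along its axis. About 60 g. Standing on the dish's floor it rises 24 mm above the dish's rim, and the gap between it and the dish's wall (12 mm when centred) is too small for fingers, so grip it across the outside in its upper half.
- cup_center (a point): Small white ceramic specimen dish, round and open at the top: 48 mm outside diameter, 18 mm high, wall 3.5 mm, floor 5 mm thick, flat underside. The point is its centre, 9 mm above its underside; z up. About 60 g. On the ring its underside is 44 mm above the plate.
- hood_center (a point): Clear plastic hood: an upside-down round cup with a flat closed top and a black knob in the middle of it. 97 mm outside diameter at its grey rim, 89 mm inside diameter, 68 mm deep inside, top 71 mm above the rim, knob a 20 mm diameter cylinder rising 20 mm from the top (91 mm overall). The point is on its axis, 45.5 mm above its rim, so the middle of the knob is 35.5 mm above the point; z up. About 160 g. Lift it by the knob. The finished stack inside is 62 mm tall.
- slidebox: Bystander: flat closed blue slide box with a paper label, 100 x 160 mm, 30 mm high, fixed to the bench. Origin at the centre of its underside.
- dropper: Bystander: small amber dropper bottle with black cap, 38 mm diameter, 75 mm high, loose. Origin at the centre of its underside.
- jar: Bystander: small white jar with a white lid, 48 mm diameter, 55 mm high, loose. Origin at the centre of its underside.

How it is judged:
By the outcome, as a careful person would: the job done as asked, in the order asked, and still so for the second after the job is handed in, with the robot touching nothing.
It also fails if it takes over 106 s, if anything falls off the work surface, if the arm or the gripper's body presses on something with over 40 N, if the wrist force passes 120 N, or if a joint passes its speed limit or range.

### The arm

A 6-joint arm with a two-finger parallel gripper is mounted at the origin on the work surface. World frame = base frame: x ahead of the robot, y to its left, z up, the work surface at z = 0. Lengths are in m, angles in rad, forces in N, time in s.
With the tool pointing down it reaches from about 0.375 to 0.975 m from the base axis. Payload 3.8 kg.
Tool frame: the origin (TCP) lies midway between the tips of the shut fingers; the grasp point (between the pads) lies 19 mm behind it; z points along the fingers, y is the direction in which the jaws open and shut (so a half turn about z gives the same grasp; the last joint's range is limited). The gripper opens to 85 mm and grips with 20 to 120 N. Pads are 22 mm wide; open, the fingers measure 114 mm over their backs; the gripper's body (76 mm by 85 mm) begins 54 mm behind the grasp point. The pads swing forward as they close: fully open they stand 13 mm farther back than shut.
Start: joints at [-1.151, 0.264, 1.604, -0, 1.274, -0.037], TCP at [0.298, -0.606, 0.231] pointing down, gripper open.
Joint ranges: [-2.63, 2.63], [-0.94, 2.18], [0.31, 2.57], [-1.31, 4.45], [0, 2.66], [-2.55, 2.55]. Speed limits (rad/s): [2.57, 2.57, 3.14, 3.14, 3.14, 3.14].

### API

Orientations are given as a rotation vector (axis times angle).
In Python, from workcell import bot gives the robot as it stands.
- The arm moves only by the shell command python3 -m inch 'ROWS' [FORCE]. ROWS is JSON, a list of rows, each an object of numbers: "dx", "dy", "dz": the shift along the tool's x, y, z in m; "ax", "ay", "az": the turn, a rotation vector about the tool's x, y, z in degrees; "fingers": the opening, from -1 (shut) to 1 (fully open). A call has 1 to 20 rows; each row is the pose to reach, as a shift and turn from the pose measured when the call began, along the tool's axes at that moment; what a row does not reach only later rows make up. A row lasts 1/8 s, in which the tool goes at most 62.5 mm and 10.7 degrees, less where a joint would pass 70% of its speed; a pose out of reach is approached as far as the arm can. A call with a gripper value outside its range is refused whole. The fingers move at their own pace and stop on an object; FORCE is the grip in N (left out, the last holds). Time passes only in rows, so rows that repeat a pose let the fingers close. It gives the time, the measured TCP pose, the force and the opening at its end, in the units of the state.
- bot.read_state(): the state, without advancing time (a new reading comes with each control period).
- bot.read_camera(name): name is "side" or "top" or "wrist"; returns (picture, depth): 400x640x3 uint8, blue, green, red; 400x640 float32, m along the optical axis (not along the pixel's ray), 0 where there is no reading.
- bot.get_calibration(name): a dict with "intrinsics" (3x3 intrinsics, pixels), "distortion" ([k1, k2, p1, p2, k3] as OpenCV has them; the pictures are not rectified), "view" (4x4, takes a point from world to camera coordinates). Camera axes: x right, y down, z forward; pixel columns grow to the right and rows downward; lengths in m; the calibration is good to about 2 mm. A picture is of the moment at which its call begins: read the wrist's pose just before it. get_calibration takes no time and is no camera call; for the wrist camera it gives the pose at the moment of the call.
- bot.finish_job(): hands the job in, once; it reports no verdict.
Trained networks look in the newest picture that a camera, given by its name, has taken for a name from the list of things; names that differ only in an ending like _2 or _b are one class to them, and where a whole thing is asked for, a point or a joint stands for the part that bears it (a point fixed in the world has none). Each returns a list of dicts, best first, with "p" (0 to 1); they miss things now and then, are a little off and sometimes report something else, mostly with a low value. They report only what shows in the picture. A call takes as long as a camera call.
- bot.masks_of(camera, thing): "region" (400x640 bool, what is visible of it) and "box" ([left, top, right, bottom] in pixels, round what is visible of it).
The state is a dict: "time": time; "q": joint angles; "joint_vel": joint speeds; "joint_torque": joint torques, N m; "tool_pos": TCP position; "tcp_rot": TCP orientation; "wrist_force": force on the tool from outside, world axes, zero at the start; "torque": the same for the moment, N m; "width": opening from 0.0 (shut) to 1.0 (fully open).
Only numpy, scipy, OpenCV 4.12 (cv2) and the standard library are available. Lean on these libraries where they do the work, as an engineer would, in place of code of your own. Each camera call takes 0.05 s, during which the arm holds its last target. There are 200 camera calls.

## Working session

There is one attempt and no reset: what is moved stays moved. The work goes in short steps, Python scripts to look and compute and a shell command to move; the robot and the scene stay as the last step left them, time stands still between calls to the robot, and variables do not carry over. Pictures are saved under pics/ and viewed, about 12 in all and at most 16, crops included, and the job is handed in when it is done.

```bash
mkdir -p pics; ls
cat > h.py <<'E'
import numpy as np,cv2
from workcell import bot
from scipy.spatial.transform import Rotation as R
def cloud(cam,mask=None):
    im,d=bot.read_camera(cam); return im,d
def pts(cam,d,mask,c=None):
    c=c or bot.get_calibration(cam)
    v,u=np.nonzero(mask&(d>0)); z=d[v,u]
    p=cv2.undistortPoints(np.c_[u,v].astype(float).reshape(-1,1,2),np.array(c["intrinsics"]),np.array(c["distortion"])).reshape(-1,2)
    P=np.c_[p*z[:,None],z]; V=np.array(c["view"])
    return (P-V[:3,3])@V[:3,:3]
def tool():
    s=bot.read_state(); return np.array(s["tool_pos"]),R.from_rotvec(s["tcp_rot"]),s
def delta(target):
    p,r,s=tool(); return r.inv().apply(np.array(target)-p)
E
python3 - <<'E'
from h import *
p,r,s=tool(); print(s["time"],p,r.as_matrix().round(3).tolist(),s["width"])
for cam in ["top","side"]:
    im,d=bot.read_camera(cam); cv2.imwrite(f"pics/{cam}0.png",im)
    for t in ["plate","dish_center","ring_center","cup_center","hood_center","slidebox","dropper","jar"]:
        for m in bot.masks_of(cam,t)[:2]:
            P=pts(cam,d,m["region"])
            if len(P)<5: print(cam,t,m["p"],m["box"],"nodepth");continue
            zt=np.percentile(P[:,2],95); T=P[P[:,2]>zt-.008]
            print(cam,t,round(m["p"],2),np.round(m["box"]),"ztop",zt.round(3),"med",np.median(P,0).round(3),"topmid",((T.min(0)+T.max(0))/2).round(3),"ext",np.ptp(T,axis=0).round(3))
E
```

```text
pics
0.0 [ 0.2974023  -0.60513087  0.22996477] [[0.897, 0.441, -0.001], [0.441, -0.897, 0.002], [0.0, -0.002, -1.0]] 0.9968843116311816
top plate 0.83 [202. 137. 263. 194.] ztop 0.057 med [0.635 0.185 0.052] topmid [0.641 0.185 0.055] ext [0.139 0.135 0.013]
top dish_center 0.61 [333. 232. 360. 258.] ztop 0.02 med [ 0.43  -0.081  0.004] topmid [ 0.427 -0.081  0.018] ext [0.063 0.063 0.012]
top ring_center 0.73 [418. 221. 439. 238.] ztop 0.041 med [ 0.446 -0.287  0.027] topmid [ 0.447 -0.286  0.038] ext [0.033 0.035 0.01 ]
top cup_center 0.83 [180. 236. 199. 251.] ztop 0.017 med [0.459 0.308 0.004] topmid [0.459 0.304 0.015] ext [0.043 0.046 0.012]
top cup_center 0.7 [306. 173. 322. 194.] ztop 0.075 med [ 0.578 -0.011  0.049] topmid [ 0.586 -0.012  0.074] ext [0.019 0.015 0.012]
top hood_center 0.84 [258. 222. 292. 267.] ztop 0.076 med [0.432 0.092 0.07 ] topmid [0.435 0.094 0.082] ext [0.094 0.095 0.028]
top slidebox 0.91 [361. 137. 425. 179.] ztop 0.033 med [ 0.637 -0.223  0.029] topmid [ 0.641 -0.223  0.031] ext [0.116 0.166 0.012]
top dropper 0.69 [308. 175. 324. 195.] ztop 0.075 
[... 544 characters left out ...]
23] topmid [ 0.448 -0.283  0.036] ext [0.034 0.037 0.009]
side cup_center 0.64 [243. 333. 266. 363.] ztop 0.019 med [0.46  0.308 0.006] topmid [0.459 0.309 0.016] ext [0.048 0.049 0.01 ]
side hood_center 0.73 [308. 247. 359. 304.] ztop 0.074 med [0.424 0.114 0.069] topmid [0.435 0.098 0.08 ] ext [0.096 0.097 0.028]
side slidebox 0.67 [305. 140. 373. 193.] ztop 0.031 med [ 0.633 -0.204  0.029] topmid [ 0.641 -0.217  0.029] ext [0.116 0.165 0.01 ]
side dropper 0.94 [301. 198. 318. 231.] ztop 0.074 med [0.579 0.    0.042] topmid [ 0.585 -0.008  0.072] ext [0.017 0.019 0.011]
side jar 0.84 [255. 185. 279. 209.] ztop 0.056 med [0.695 0.011 0.042] topmid [0.705 0.002 0.053] ext [0.043 0.044 0.01 ]
```

Run:
```python
from h import *
im,d=bot.read_camera("top"); cv2.imwrite("pics/t1.png",cv2.resize(im[110:290,150:470],None,fx=2.5,fy=2.5))
im,d=bot.read_camera("wrist"); cv2.imwrite("pics/w1.png",im)
c=bot.get_calibration("wrist");V=np.array(c["view"]);p,r,s=tool()
print("cam in tool",r.inv().apply(-V[:3,:3].T@V[:3,3]-p),"axes",(V[:3,:3]@r.as_matrix()).round(2).tolist(),c["intrinsics"])
```

```text
cam in tool [ 0.0717956   0.00054266 -0.14370309] axes [[-0.0, 1.0, 0.0], [-0.96, -0.0, -0.28], [-0.28, -0.0, 0.96]] [[318.22199324   0.         318.56972272]
 [  0.         318.22199324 200.43226302]
 [  0.           0.           1.        ]]
```

View pics/t1.png

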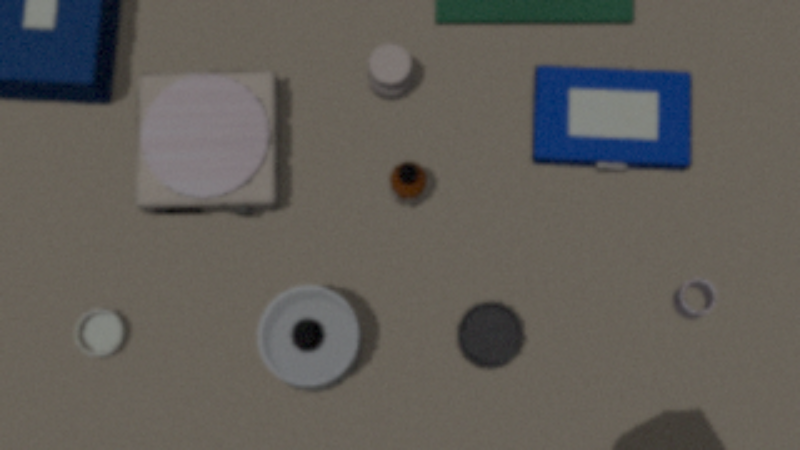

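View pics/w1.png

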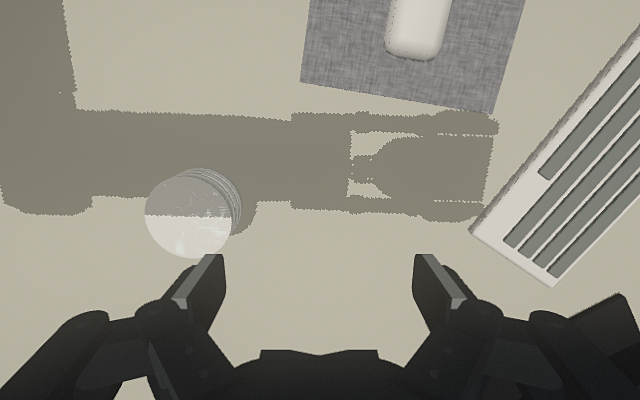

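```bash
R='{"dx":0.349,"dy":-0.413,"dz":0.06,"az":26.2,"fingers":1}'; true; python3 -m inch '[{"dx":0.349,"dy":-0.413,"dz":0.06,"az":26.2,"fingers":1},{"dx":0.349,"dy":-0.413,"dz":0.06,"az":26.2},{"dx":0.349,"dy":-0.413,"dz":0.06,"az":26.2},{"dx":0.349,"dy":-0.413,"dz":0.06,"az":26.2},{"dx":0.349,"dy":-0.413,"dz":0.06,"az":26.2},{"dx":0.349,"dy":-0.413,"dz":0.06,"az":26.2},{"dx":0.349,"dy":-0.413,"dz":0.06,"az":26.2},{"dx":0.349,"dy":-0.413,"dz":0.06,"az":26.2},{"dx":0.349,"dy":-0.413,"dz":0.06,"az":26.2},{"dx":0.349,"dy":-0.413,"dz":0.06,"az":26.2},{"dx":0.349,"dy":-0.413,"dz":0.06,"az":26.2},{"dx":0.349,"dy":-0.413,"dz":0.06,"az":26.2}]' 30
cat >> h.py <<'E'
def circ(P):
    # minimal enclosing circle of xy (robustly trimmed) and algebraic fit to the hull
    Q=P[:,:2].astype(np.float32); h=cv2.convexHull(Q.reshape(-1,1,2)).reshape(-1,2)
    A=np.c_[2*h,np.ones(len(h))]; c=np.linalg.lstsq(A,(h**2).sum(1),rcond=None)[0]
    m,rr=cv2.minEnclosingCircle(Q)
    return np.array(m).round(4),round(2e3*rr,1),c[:2].round(4),round(2e3*float(np.sqrt(c[2]+c[0]**2+c[1]**2)),1)
def look(thing,zlo,zhi,cam="wrist",save=None):
    c=bot.get_calibration(cam); im,d=bot.read_camera(cam)
    if save: cv2.imwrite(save,im)
    for m in bot.masks_of(cam,thing)[:1]:
        P=pts(cam,d,m["region"],c); T=P[(P[:,2]>zlo)&(P[:,2]<zhi)]
        print(thing,round(m["p"],2),np.round(m["box"]),len(T),"zmed",np.median(T[:,2]).round(4),"encl",*circ(T))
E
python3 - <<'E'
from h import *
print(tool()[0],tool()[2]["time"]); look("dish_center",.014,.026,save="pics/w2.png")
E
```

```text
[ 0.29772195 -0.60578178  0.23128427] 1.0invalid input at $[0]: expected keys dx, dy, dz, ax, ay, az, fingers
```

View pics/w2.png

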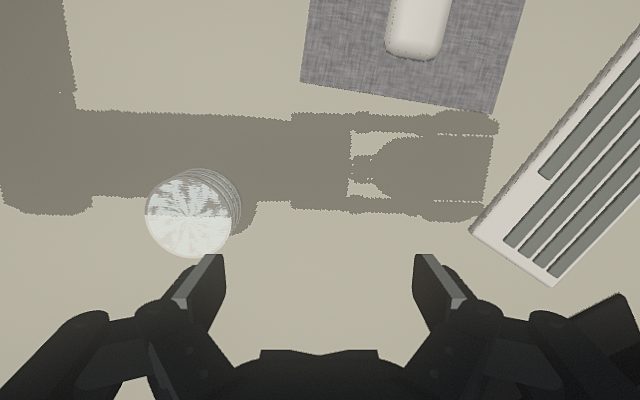

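The call was refused because every row needs all seven keys, so the picture still shows the start view.

```bash
python3 -m inch '[{"dx":0.349,"dy":-0.413,"dz":0.06,"ax":0,"ay":0,"az":26.2,"fingers":1},{"dx":0.349,"dy":-0.413,"dz":0.06,"ax":0,"ay":0,"az":26.2,"fingers":1},{"dx":0.349,"dy":-0.413,"dz":0.06,"ax":0,"ay":0,"az":26.2,"fingers":1},{"dx":0.349,"dy":-0.413,"dz":0.06,"ax":0,"ay":0,"az":26.2,"fingers":1},{"dx":0.349,"dy":-0.413,"dz":0.06,"ax":0,"ay":0,"az":26.2,"fingers":1},{"dx":0.349,"dy":-0.413,"dz":0.06,"ax":0,"ay":0,"az":26.2,"fingers":1},{"dx":0.349,"dy":-0.413,"dz":0.06,"ax":0,"ay":0,"az":26.2,"fingers":1},{"dx":0.349,"dy":-0.413,"dz":0.06,"ax":0,"ay":0,"az":26.2,"fingers":1},{"dx":0.349,"dy":-0.413,"dz":0.06,"ax":0,"ay":0,"az":26.2,"fingers":1},{"dx":0.349,"dy":-0.413,"dz":0.06,"ax":0,"ay":0,"az":26.2,"fingers":1},{"dx":0.349,"dy":-0.413,"dz":0.06,"ax":0,"ay":0,"az":26.2,"fingers":1}]' 30
python3 - <<'E'
from h import *
p,r,s=tool();print(p,s["time"],r.as_matrix().round(3).tolist()); look("dish_center",.014,.026,save="pics/w3.png")
E
```

```text
time: 2.48
tool_pos: [0.4289, -0.0815, 0.1715]
tcp_rot: [3.141, 0.001, 0.0]
wrist_force: [-0.1, -0.1, -0.7]
width: 1.0
[ 0.42885114 -0.08150876  0.17150917] 2.475 [[1.0, 0.0, 0.0], [0.0, -1.0, -0.001], [0.0, 0.001, -1.0]]
dish_center 0.63 [284. 148. 351. 220.] 809 zmed 0.0206 encl [ 0.4293 -0.0805] 66.0 [ 0.4296 -0.0805] 65.1
```

View pics/w3.png

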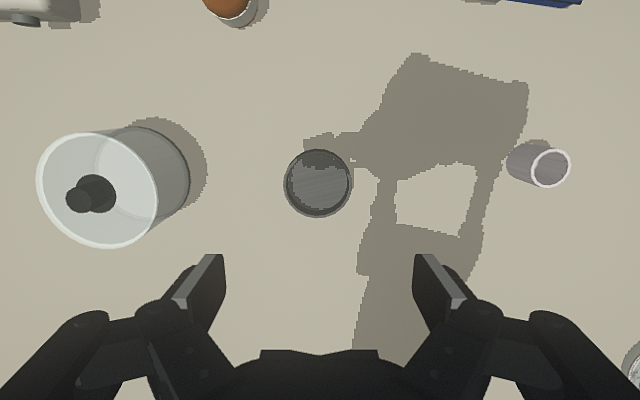

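```bash
python3 -m inch '[{"dx":0.0005,"dy":-0.001,"dz":0.06,"ax":0,"ay":0,"az":0,"fingers":1},{"dx":0.0005,"dy":-0.001,"dz":0.12,"ax":0,"ay":0,"az":0,"fingers":1},{"dx":0.0005,"dy":-0.001,"dz":0.16,"ax":0,"ay":0,"az":0,"fingers":1},{"dx":0.0005,"dy":-0.001,"dz":0.174,"ax":0,"ay":0,"az":0,"fingers":1},{"dx":0.0005,"dy":-0.001,"dz":0.174,"ax":0,"ay":0,"az":0,"fingers":1},{"dx":0.0005,"dy":-0.001,"dz":0.174,"ax":0,"ay":0,"az":0,"fingers":-1},{"dx":0.0005,"dy":-0.001,"dz":0.174,"ax":0,"ay":0,"az":0,"fingers":-1},{"dx":0.0005,"dy":-0.001,"dz":0.174,"ax":0,"ay":0,"az":0,"fingers":-1},{"dx":0.0005,"dy":-0.001,"dz":0.174,"ax":0,"ay":0,"az":0,"fingers":-1},{"dx":0.0005,"dy":-0.001,"dz":0.174,"ax":0,"ay":0,"az":0,"fingers":-1}]' 40
```

```text
time: 3.82
tool_pos: [0.4317, -0.0822, -0.0]
tcp_rot: [3.14, -0.002, 0.008]
wrist_force: [-0.4, -1.1, 6.5]
width: 0.746
```

```bash
python3 -m inch '[{"dx":0,"dy":0,"dz":-0.01,"ax":0,"ay":0,"az":0,"fingers":-1},{"dx":0,"dy":0,"dz":-0.05,"ax":0,"ay":0,"az":0,"fingers":-1},{"dx":0,"dy":0,"dz":-0.10,"ax":0,"ay":0,"az":0,"fingers":-1},{"dx":0,"dy":0,"dz":-0.15,"ax":0,"ay":0,"az":0,"fingers":-1},{"dx":0,"dy":0,"dz":-0.17,"ax":0,"ay":0,"az":0,"fingers":-1},{"dx":0,"dy":0,"dz":-0.17,"ax":0,"ay":0,"az":0,"fingers":-1}]'
python3 - <<'E'
from h import *
p,r,s=tool();print(p,r.as_matrix().round(3).tolist())
c=bot.get_calibration("wrist");im,d=bot.read_camera("wrist");cv2.imwrite("pics/w4.png",im)
for m in bot.masks_of("wrist","dish_center")[:1]:
    P=pts("wrist",d,m["region"],c);print(m["p"],m["box"],len(P),np.percentile(P[:,2],[5,25,50,75,95]).round(4))
    z=np.percentile(P[:,2],95);T=P[P[:,2]>z-.006];print(circ(T), "tool rel",r.inv().apply(np.r_[circ(T)[0],z]-p))
    A=np.c_[T[:,:2]-T[:,:2].mean(0),np.ones(len(T))];print("slope",np.linalg.lstsq(A,T[:,2],rcond=None)[0])
E
```

```text
time: 4.58
tool_pos: [0.4328, -0.0822, 0.1733]
tcp_rot: [3.138, -0.002, 0.018]
wrist_force: [-0.3, 0.1, -1.1]
width: 0.743
[ 0.43283006 -0.08215952  0.17329137] [[1.0, -0.001, 0.012], [-0.001, -1.0, -0.004], [0.012, 0.004, -1.0]]
0.95 [242.8, 199.2, 390.7, 348.7] 16935 [0.1774 0.1782 0.1789 0.1886 0.1945]
(array([ 0.4305, -0.0821]), 67.2, array([ 0.4305, -0.0825]), 65.9) tool rel [-2.08460835e-03  2.04881603e-05 -2.12275384e-02]
slope [ 0.01778463 -0.00068965  0.193025  ]
```

View pics/w4.png

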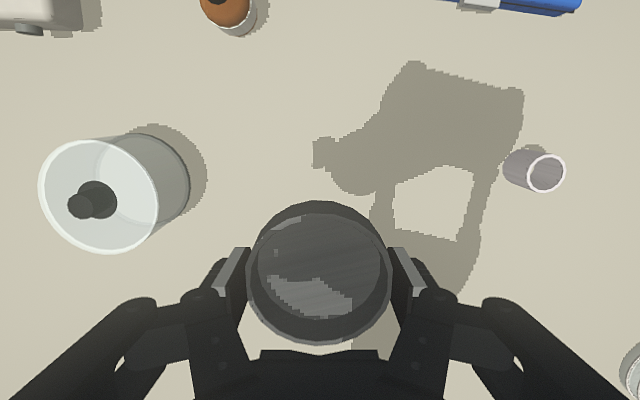

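```bash
python3 -m inch '[{"dx":0.01,"dy":-0.016,"dz":-0.02,"ax":0.2,"ay":-0.7,"az":0,"fingers":-1},{"dx":0.03,"dy":-0.05,"dz":-0.05,"ax":0.2,"ay":-0.7,"az":0,"fingers":-1},{"dx":0.06,"dy":-0.095,"dz":-0.077,"ax":0.2,"ay":-0.7,"az":0,"fingers":-1},{"dx":0.09,"dy":-0.145,"dz":-0.077,"ax":0.2,"ay":-0.7,"az":0,"fingers":-1},{"dx":0.12,"dy":-0.195,"dz":-0.077,"ax":0.2,"ay":-0.7,"az":0,"fingers":-1},{"dx":0.145,"dy":-0.235,"dz":-0.077,"ax":0.2,"ay":-0.7,"az":0,"fingers":-1},{"dx":0.16,"dy":-0.26,"dz":-0.077,"ax":0.2,"ay":-0.7,"az":0,"fingers":-1},{"dx":0.167,"dy":-0.27,"dz":-0.077,"ax":0.2,"ay":-0.7,"az":0,"fingers":-1},{"dx":0.167,"dy":-0.27,"dz":-0.077,"ax":0.2,"ay":-0.7,"az":0,"fingers":-1}]'
python3 - <<'E'
from h import *
p,r,s=tool();print(p,r.as_matrix().round(3).tolist())
look("plate",.053,.058,save="pics/w5.png")
E
```

```text
time: 5.8
tool_pos: [0.5968, 0.1881, 0.2454]
tcp_rot: [-3.141, 0.001, 0.016]
wrist_force: [-0.0, -0.3, -0.2]
width: 0.74
[0.59675424 0.18812186 0.2453529 ] [[1.0, -0.001, -0.01], [-0.001, -1.0, 0.0], [-0.01, -0.0, -1.0]]
plate 0.66 [255.  57. 388. 197.] 12346 zmed 0.056 encl [0.6448 0.1892] 128.2 [0.6447 0.1892] 127.4
```

View pics/w5.png

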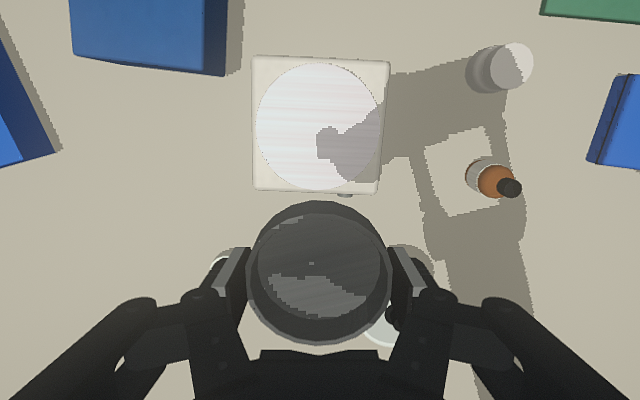

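```bash
python3 -m inch '[{"dx":0.015,"dy":-0.001,"dz":0.02,"ax":0,"ay":0.5,"az":0,"fingers":-1},{"dx":0.04,"dy":-0.001,"dz":0.06,"ax":0,"ay":0.5,"az":0,"fingers":-1},{"dx":0.052,"dy":-0.001,"dz":0.11,"ax":0,"ay":0.5,"az":0,"fingers":-1},{"dx":0.052,"dy":-0.001,"dz":0.15,"ax":0,"ay":0.5,"az":0,"fingers":-1},{"dx":0.052,"dy":-0.001,"dz":0.17,"ax":0,"ay":0.5,"az":0,"fingers":-1},{"dx":0.052,"dy":-0.001,"dz":0.17,"ax":0,"ay":0.5,"az":0,"fingers":-1},{"dx":0.052,"dy":-0.001,"dz":0.17,"ax":0,"ay":0.5,"az":0,"fingers":-1}]'
python3 - <<'E'
from h import *
p,r,s=tool();print(p,r.as_matrix().round(4).tolist())
c=bot.get_calibration("wrist");im,d=bot.read_camera("wrist")
for m in bot.masks_of("wrist","dish_center")[:1]:
    P=pts("wrist",d,m["region"],c);f=P[abs(P[:,2]-np.median(P[:,2]))<.004]
    z=np.percentile(P[:,2],95);T=P[P[:,2]>z-.006];print(circ(T),z,np.median(P[:,2]), "tool rel",r.inv().apply(np.r_[circ(T)[0],z]-p))
    A=np.c_[f[:,:2]-f[:,:2].mean(0),np.ones(len(f))];print("slope",np.linalg.lstsq(A,f[:,2],rcond=None)[0])
E
```

```text
time: 6.78
tool_pos: [0.6486, 0.1883, 0.0783]
tcp_rot: [-3.14, 0.003, -0.005]
wrist_force: [0.4, 0.0, 0.0]
width: 0.746
[0.64864023 0.18828551 0.07827862] [[1.0, -0.0022, 0.0034], [-0.0022, -1.0, 0.0013], [0.0033, -0.0013, -1.0]]
(array([0.6466, 0.1878]), 66.9, array([0.6467, 0.1878]), 65.7) 0.09936481302959614 0.08378169987072652 tool rel [-0.00196852  0.00046255 -0.02109352]
slope [-0.00814297  0.00216975  0.08345203]
```

```bash
python3 -m inch '[{"dx":-0.002,"dy":-0.0014,"dz":0.008,"ax":0,"ay":-0.2,"az":0,"fingers":-1},{"dx":-0.002,"dy":-0.0014,"dz":0.015,"ax":0,"ay":-0.2,"az":0,"fingers":-1},{"dx":-0.002,"dy":-0.0014,"dz":0.019,"ax":0,"ay":-0.2,"az":0,"fingers":-1},{"dx":-0.002,"dy":-0.0014,"dz":0.022,"ax":0,"ay":-0.2,"az":0,"fingers":-1},{"dx":-0.002,"dy":-0.0014,"dz":0.024,"ax":0,"ay":-0.2,"az":0,"fingers":-1},{"dx":-0.002,"dy":-0.0014,"dz":0.024,"ax":0,"ay":-0.2,"az":0,"fingers":-1},{"dx":-0.002,"dy":-0.0014,"dz":0.024,"ax":0,"ay":-0.2,"az":0,"fingers":-1}]'
```

```text
time: 7.75
tool_pos: [0.6472, 0.1901, 0.0552]
tcp_rot: [-3.14, 0.003, -0.001]
wrist_force: [-2.6, 0.1, 3.3]
width: 0.743
```

```bash
python3 -m inch '[{"dx":0,"dy":0,"dz":0,"ax":0,"ay":0,"az":0,"fingers":0.7},{"dx":0,"dy":0,"dz":0,"ax":0,"ay":0,"az":0,"fingers":1},{"dx":0,"dy":0,"dz":0,"ax":0,"ay":0,"az":0,"fingers":1},{"dx":0,"dy":0,"dz":0,"ax":0,"ay":0,"az":0,"fingers":1},{"dx":0,"dy":0,"dz":-0.02,"ax":0,"ay":0,"az":0,"fingers":1},{"dx":0,"dy":0,"dz":-0.06,"ax":0,"ay":0,"az":0,"fingers":1},{"dx":-0.02,"dy":0,"dz":-0.12,"ax":0,"ay":0,"az":0,"fingers":1},{"dx":-0.02,"dy":0,"dz":-0.15,"ax":0,"ay":0,"az":0,"fingers":1},{"dx":-0.02,"dy":0,"dz":-0.15,"ax":0,"ay":0,"az":0,"fingers":1}]'
python3 - <<'E'
from h import *
p,r,s=tool();print(p,r.as_matrix().round(4).tolist(),s["width"])
look("dish_center",.067,.08,save="pics/w6.png");look("plate",.052,.058)
E
```

```text
time: 8.88
tool_pos: [0.6298, 0.1907, 0.2115]
tcp_rot: [-3.137, 0.003, -0.017]
wrist_force: [-0.0, -0.2, -0.3]
width: 1.0
[0.62981096 0.19069109 0.21147167] [[0.9999, -0.0018, 0.0107], [-0.0018, -1.0, 0.0041], [0.0107, -0.0041, -0.9999]] 0.9999014231837801
dish_center 0.95 [284. 136. 356. 208.] 938 zmed 0.0756 encl [0.6454 0.19  ] 66.0 [0.6455 0.1897] 65.1
plate 0.75 [246.  87. 396. 236.] 9972 zmed 0.056 encl [0.6444 0.1894] 128.2 [0.6446 0.1892] 127.3
```

View pics/w6.png

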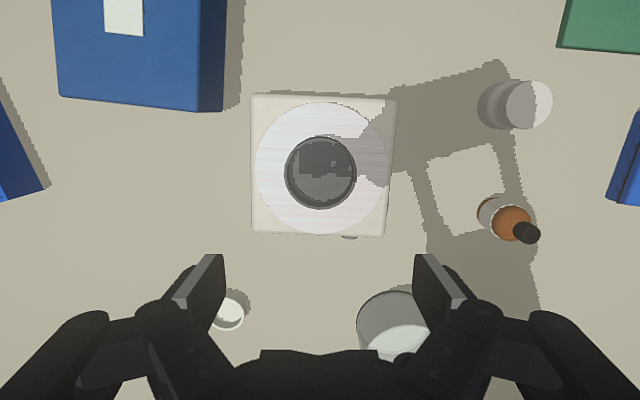

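```bash
python3 -m inch '[{"dx":-0.183,"dy":0.475,"dz":0.02,"ax":0.2,"ay":-0.6,"az":0,"fingers":1},{"dx":-0.183,"dy":0.475,"dz":0.02,"ax":0.2,"ay":-0.6,"az":0,"fingers":1},{"dx":-0.183,"dy":0.475,"dz":0.02,"ax":0.2,"ay":-0.6,"az":0,"fingers":1},{"dx":-0.183,"dy":0.475,"dz":0.02,"ax":0.2,"ay":-0.6,"az":0,"fingers":1},{"dx":-0.183,"dy":0.475,"dz":0.02,"ax":0.2,"ay":-0.6,"az":0,"fingers":1},{"dx":-0.183,"dy":0.475,"dz":0.02,"ax":0.2,"ay":-0.6,"az":0,"fingers":1},{"dx":-0.183,"dy":0.475,"dz":0.02,"ax":0.2,"ay":-0.6,"az":0,"fingers":1},{"dx":-0.183,"dy":0.475,"dz":0.02,"ax":0.2,"ay":-0.6,"az":0,"fingers":1},{"dx":-0.183,"dy":0.475,"dz":0.02,"ax":0.2,"ay":-0.6,"az":0,"fingers":1},{"dx":-0.183,"dy":0.475,"dz":0.02,"ax":0.2,"ay":-0.6,"az":0,"fingers":1},{"dx":-0.183,"dy":0.475,"dz":0.02,"ax":0.2,"ay":-0.6,"az":0,"fingers":1}]'
python3 - <<'E'
from h import *
p,r,s=tool();print(p,r.as_matrix().round(4).tolist(),s["width"])
look("ring_center",.034,.045)
E
```

```text
time: 10.45
tool_pos: [0.4422, -0.2836, 0.1826]
tcp_rot: [-3.136, 0.001, 0.021]
wrist_force: [0.1, 0.0, 1.0]
width: 0.999
[ 0.44218314 -0.28355664  0.18259405] [[0.9999, -0.0008, -0.0134], [-0.0008, -1.0, 0.0058], [-0.0134, -0.0058, -0.9999]] 0.9994283164553076
ring_center 0.67 [304. 154. 344. 197.] 421 zmed 0.0406 encl [ 0.45   -0.2861] 35.9 [ 0.45  -0.286] 35.2
```

```bash
python3 -m inch '[{"dx":0.01,"dy":0.0034,"dz":0.05,"ax":-0.3,"ay":0.5,"az":0,"fingers":1},{"dx":0.01,"dy":0.0034,"dz":0.1,"ax":-0.3,"ay":0.5,"az":0,"fingers":1},{"dx":0.01,"dy":0.0034,"dz":0.145,"ax":-0.3,"ay":0.5,"az":0,"fingers":1},{"dx":0.01,"dy":0.0034,"dz":0.164,"ax":-0.3,"ay":0.5,"az":0,"fingers":1},{"dx":0.01,"dy":0.0034,"dz":0.164,"ax":-0.3,"ay":0.5,"az":0,"fingers":1},{"dx":0.01,"dy":0.0034,"dz":0.164,"ax":-0.3,"ay":0.5,"az":0,"fingers":0.2},{"dx":0.01,"dy":0.0034,"dz":0.164,"ax":-0.3,"ay":0.5,"az":0,"fingers":0.2},{"dx":0.01,"dy":0.0034,"dz":0.164,"ax":-0.3,"ay":0.5,"az":0,"fingers":0.2}]'
python3 - <<'E'
from h import *
p,r,s=tool();print(p,r.as_matrix().round(4).tolist(),s["width"],s["joint_vel"])
E
```

```text
time: 11.55
tool_pos: [0.4514, -0.2867, 0.0202]
tcp_rot: [3.14, 0.0, -0.003]
wrist_force: [0.6, -0.6, 1.0]
width: 0.604
[ 0.45136266 -0.28665912  0.02023682] [[1.0, 0.0003, -0.002], [0.0003, -1.0, -0.0016], [-0.002, 0.0016, -1.0]] 0.60424577830501 [-0.00474384  0.00581812  0.00776819 -0.00088495 -0.00397572  0.00125406]
```

```bash
python3 -m inch '[{"dx":-0.001,"dy":-0.0005,"dz":0,"ax":0,"ay":0,"az":0,"fingers":-1},{"dx":-0.001,"dy":-0.0005,"dz":0,"ax":0,"ay":0,"az":0,"fingers":-1},{"dx":-0.001,"dy":-0.0005,"dz":0,"ax":0,"ay":0,"az":0,"fingers":-1},{"dx":-0.001,"dy":-0.0005,"dz":0,"ax":0,"ay":0,"az":0,"fingers":-1},{"dx":-0.001,"dy":-0.0005,"dz":0,"ax":0,"ay":0,"az":0,"fingers":-1},{"dx":-0.001,"dy":-0.0005,"dz":-0.01,"ax":0,"ay":0,"az":0,"fingers":-1},{"dx":-0.001,"dy":-0.0005,"dz":-0.05,"ax":0,"ay":0,"az":0,"fingers":-1},{"dx":-0.001,"dy":-0.0005,"dz":-0.1,"ax":0,"ay":0,"az":0,"fingers":-1},{"dx":-0.001,"dy":-0.0005,"dz":-0.15,"ax":0,"ay":0,"az":0,"fingers":-1},{"dx":-0.001,"dy":-0.0005,"dz":-0.18,"ax":0,"ay":0,"az":0,"fingers":-1},{"dx":-0.001,"dy":-0.0005,"dz":-0.18,"ax":0,"ay":0,"az":0,"fingers":-1},{"dx":-0.001,"dy":-0.0005,"dz":-0.18,"ax":0,"ay":0,"az":0,"fingers":-1}]' 35
cat >> h.py <<'E'
def held(thing,save=None,band=.004):
    p,r,s=tool();print(p,r.as_matrix().round(4).tolist(),round(s["width"],3),np.round(s["wrist_force"],1))
    c=bot.get_calibration("wrist");im,d=bot.read_camera("wrist")
    if save: cv2.imwrite(save,im)
    for m in bot.masks_of("wrist",thing)[:1]:
        P=pts("wrist",d,m["region"],c); z=np.percentile(P[:,2],97);T=P[P[:,2]>z-band]
        C=circ(T);A=np.c_[T[:,:2]-T[:,:2].mean(0),np.ones(len(T))]
        print(round(m["p"],2),np.round(m["box"]),len(T),C,"ztop",z,"tool rel",r.inv().apply(np.r_[C[0],z]-p).round(4),"slope",np.linalg.lstsq(A,T[:,2],rcond=None)[0].round(3))
E
python3 -c 'from h import *;held("ring_center","pics/w7.png")'
```

```text
time: 13.05
tool_pos: [0.4498, -0.2853, 0.1989]
tcp_rot: [3.141, 0.0, -0.006]
wrist_force: [0.7, 0.2, -0.7]
width: 0.414
[ 0.44983951 -0.28527037  0.19890559] [[1.0, 0.0002, -0.0038], [0.0002, -1.0, -0.0004], [-0.0038, 0.0004, -1.0]] 0.414 [ 0.7  0.2 -0.7]
0.63 [278. 217. 359. 316.] 1829 (array([ 0.4489, -0.2859]), 36.6, array([ 0.4489, -0.2858]), 35.8) ztop 0.21945151527499285 tool rel [-0.001   0.0006 -0.0205] slope [0.003 0.002 0.218]
```

View pics/w7.png

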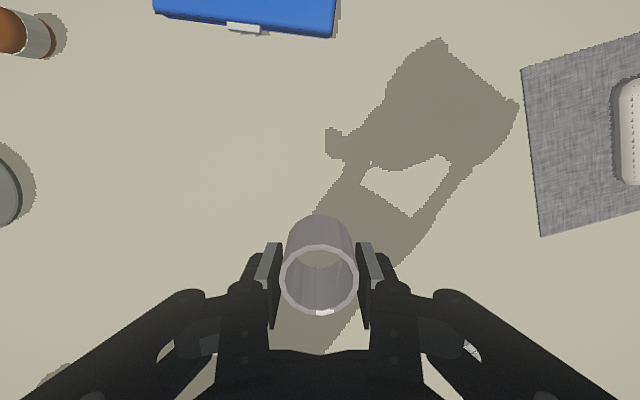

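```bash
python3 -m inch '[{"dx":0.008,"dy":-0.02,"dz":-0.005,"ax":0,"ay":0,"az":0,"fingers":-1},{"dx":0.025,"dy":-0.06,"dz":-0.005,"ax":0,"ay":0,"az":0,"fingers":-1},{"dx":0.045,"dy":-0.11,"dz":-0.005,"ax":0,"ay":0,"az":0,"fingers":-1},{"dx":0.068,"dy":-0.165,"dz":-0.005,"ax":0,"ay":0,"az":0,"fingers":-1},{"dx":0.091,"dy":-0.22,"dz":-0.005,"ax":0,"ay":0,"az":0,"fingers":-1},{"dx":0.114,"dy":-0.275,"dz":-0.005,"ax":0,"ay":0,"az":0,"fingers":-1},{"dx":0.136,"dy":-0.33,"dz":-0.005,"ax":0,"ay":0,"az":0,"fingers":-1},{"dx":0.159,"dy":-0.385,"dz":-0.005,"ax":0,"ay":0,"az":0,"fingers":-1},{"dx":0.178,"dy":-0.43,"dz":-0.005,"ax":0,"ay":0,"az":0,"fingers":-1},{"dx":0.19,"dy":-0.46,"dz":0,"ax":0,"ay":0,"az":0,"fingers":-1},{"dx":0.197,"dy":-0.476,"dz":0.02,"ax":0,"ay":0,"az":0,"fingers":-1},{"dx":0.197,"dy":-0.476,"dz":0.05,"ax":0,"ay":0,"az":0,"fingers":-1},{"dx":0.197,"dy":-0.476,"dz":0.07,"ax":0,"ay":0,"az":0,"fingers":-1},{"dx":0.197,"dy":-0.476,"dz":0.07,"ax":0,"ay":0,"az":0,"fingers":-1},{"dx":0.197,"dy":-0.476,"dz":0.07,"ax":0,"ay":0,"az":0,"fingers":-1}]'
python3 -c 'from h import *;held("ring_center")'
```

```text
time: 15.02
tool_pos: [0.6463, 0.1906, 0.1277]
tcp_rot: [-3.141, 0.001, 0.007]
wrist_force: [0.6, 0.4, -0.2]
width: 0.415
[0.64632195 0.19062614 0.12768057] [[1.0, -0.0005, -0.0047], [-0.0005, -1.0, 0.0008], [-0.0047, -0.0008, -1.0]] 0.415 [ 0.6  0.4 -0.2]
0.71 [279. 216. 358. 312.] 1767 (array([0.6453, 0.1904]), 36.8, array([0.6455, 0.1901]), 35.5) ztop 0.1481010971342753 tool rel [-0.0011  0.0002 -0.0204] slope [0.003 0.005 0.147]
```

```bash
python3 -m inch '[{"dx":0,"dy":0,"dz":0.015,"ax":0,"ay":0.2,"az":0,"fingers":-1},{"dx":0,"dy":0,"dz":0.03,"ax":0,"ay":0.2,"az":0,"fingers":-1},{"dx":0,"dy":0,"dz":0.04,"ax":0,"ay":0.2,"az":0,"fingers":-1},{"dx":0,"dy":0,"dz":0.045,"ax":0,"ay":0.2,"az":0,"fingers":-1},{"dx":0,"dy":0,"dz":0.048,"ax":0,"ay":0.2,"az":0,"fingers":-1},{"dx":0,"dy":0,"dz":0.0495,"ax":0,"ay":0.2,"az":0,"fingers":-1},{"dx":0,"dy":0,"dz":0.0495,"ax":0,"ay":0.2,"az":0,"fingers":-1},{"dx":0,"dy":0,"dz":0.0495,"ax":0,"ay":0.2,"az":0,"fingers":-1}]'
```

```text
time: 16.12
tool_pos: [0.6473, 0.1912, 0.0801]
tcp_rot: [-3.14, 0.0, -0.003]
wrist_force: [-0.9, 0.1, 3.0]
width: 0.414
```

```bash
python3 -m inch '[{"dx":0,"dy":0,"dz":0,"ax":0,"ay":0,"az":0,"fingers":0.1},{"dx":0,"dy":0,"dz":0,"ax":0,"ay":0,"az":0,"fingers":0.4},{"dx":0,"dy":0,"dz":0,"ax":0,"ay":0,"az":0,"fingers":0.6},{"dx":0,"dy":0,"dz":-0.01,"ax":0,"ay":0,"az":0,"fingers":0.8},{"dx":0,"dy":0,"dz":-0.04,"ax":0,"ay":0,"az":0,"fingers":1},{"dx":-0.01,"dy":0,"dz":-0.09,"ax":0,"ay":0,"az":0,"fingers":1},{"dx":-0.02,"dy":0,"dz":-0.13,"ax":0,"ay":0,"az":0,"fingers":1},{"dx":-0.02,"dy":0,"dz":-0.13,"ax":0,"ay":0,"az":0,"fingers":1},{"dx":-0.02,"dy":0,"dz":-0.13,"ax":0,"ay":0,"az":0,"fingers":1}]'
python3 - <<'E'
from h import *
held("ring_center","pics/w8.png"); look("dish_center",.067,.08)
E
```

```text
time: 17.25
tool_pos: [0.627, 0.1909, 0.2104]
tcp_rot: [-3.14, 0.0, -0.004]
wrist_force: [-0.5, -0.9, -0.3]
width: 1.005
[0.62698378 0.19094571 0.21039666] [[1.0, -0.0003, 0.0024], [-0.0003, -1.0, 0.0017], [0.0024, -0.0017, -1.0]] 1.005 [-0.5 -0.9 -0.3]
0.55 [298. 149. 342. 197.] 471 (array([0.6462, 0.1909]), 36.1, array([0.6464, 0.1909]), 35.4) ztop 0.10099313271736425 tool rel [0.019  0.0002 0.1094] slope [ 0.006 -0.001  0.1  ]
dish_center 0.79 [282. 130. 356. 204.] 959 zmed 0.0756 encl [0.6455 0.1898] 66.0 [0.6455 0.1898] 65.0
```

View pics/w8.png

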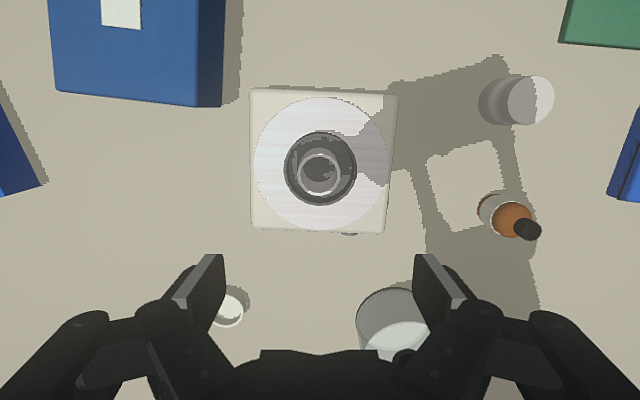

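```bash
python3 -m inch '[{"dx":-0.168,"dy":-0.116,"dz":0.03,"ax":0,"ay":0,"az":0,"fingers":1},{"dx":-0.168,"dy":-0.116,"dz":0.03,"ax":0,"ay":0,"az":0,"fingers":1},{"dx":-0.168,"dy":-0.116,"dz":0.03,"ax":0,"ay":0,"az":0,"fingers":1},{"dx":-0.168,"dy":-0.116,"dz":0.03,"ax":0,"ay":0,"az":0,"fingers":1},{"dx":-0.168,"dy":-0.116,"dz":0.03,"ax":0,"ay":0,"az":0,"fingers":1},{"dx":-0.168,"dy":-0.116,"dz":0.03,"ax":0,"ay":0,"az":0,"fingers":1},{"dx":-0.168,"dy":-0.116,"dz":0.03,"ax":0,"ay":0,"az":0,"fingers":1}]'
python3 -c 'from h import *;held("cup_center")'
```

```text
time: 18.32
tool_pos: [0.4598, 0.3061, 0.1787]
tcp_rot: [-3.141, 0.003, 0.001]
wrist_force: [-0.1, -0.1, -0.3]
width: 1.002
[0.4597899  0.30610768 0.17873372] [[1.0, -0.0021, -0.0004], [-0.0021, -1.0, 0.0009], [-0.0004, -0.0009, -1.0]] 1.002 [-0.1 -0.1 -0.3]
0.94 [294. 156. 341. 207.] 529 (array([0.4597, 0.3072]), 48.0, array([0.4598, 0.3072]), 47.2) ztop 0.01974977514468564 tool rel [-0.     -0.0009  0.159 ] slope [0.006 0.004 0.019]
```

```bash
python3 -m inch '[{"dx":0,"dy":-0.001,"dz":0.05,"ax":0,"ay":0,"az":0,"fingers":1},{"dx":0,"dy":-0.001,"dz":0.105,"ax":0,"ay":0,"az":0,"fingers":1},{"dx":0,"dy":-0.001,"dz":0.155,"ax":0,"ay":0,"az":0,"fingers":1},{"dx":0,"dy":-0.001,"dz":0.177,"ax":0,"ay":0,"az":0,"fingers":0.9},{"dx":0,"dy":-0.001,"dz":0.177,"ax":0,"ay":0,"az":0,"fingers":0.4},{"dx":0,"dy":-0.001,"dz":0.177,"ax":0,"ay":0,"az":0,"fingers":0.4},{"dx":0,"dy":-0.001,"dz":0.177,"ax":0,"ay":0,"az":0,"fingers":-1},{"dx":0,"dy":-0.001,"dz":0.177,"ax":0,"ay":0,"az":0,"fingers":-1},{"dx":0,"dy":-0.001,"dz":0.177,"ax":0,"ay":0,"az":0,"fingers":-1},{"dx":0,"dy":-0.001,"dz":0.177,"ax":0,"ay":0,"az":0,"fingers":-1},{"dx":0,"dy":-0.001,"dz":0.177,"ax":0,"ay":0,"az":0,"fingers":-1}]' 35
```

```text
time: 19.8
tool_pos: [0.4611, 0.3082, 0.0039]
tcp_rot: [-3.139, 0.003, -0.005]
wrist_force: [-0.1, -1.0, 5.3]
width: 0.546
```

```bash
python3 -m inch '[{"dx":0,"dy":0,"dz":-0.01,"ax":0,"ay":0,"az":0,"fingers":-1},{"dx":0,"dy":0,"dz":-0.05,"ax":0,"ay":0,"az":0,"fingers":-1},{"dx":0,"dy":0,"dz":-0.1,"ax":0,"ay":0,"az":0,"fingers":-1},{"dx":0,"dy":0,"dz":-0.15,"ax":0,"ay":0,"az":0,"fingers":-1},{"dx":0,"dy":0,"dz":-0.18,"ax":0,"ay":0,"az":0,"fingers":-1},{"dx":0,"dy":0,"dz":-0.18,"ax":0,"ay":0,"az":0,"fingers":-1},{"dx":0,"dy":0,"dz":-0.18,"ax":0,"ay":0,"az":0,"fingers":-1}]'
python3 -c 'from h import *;held("cup_center","pics/w9.png")'
```

```text
time: 20.68
tool_pos: [0.4598, 0.3073, 0.183]
tcp_rot: [-3.139, 0.003, -0.003]
wrist_force: [-0.1, 0.1, -0.6]
width: 0.542
[0.45980736 0.30731733 0.18301756] [[1.0, -0.0019, 0.0018], [-0.0019, -1.0, 0.0022], [0.0018, -0.0022, -1.0]] 0.542 [-0.1  0.1 -0.6]
0.97 [268. 213. 371. 320.] 2547 (array([0.4584, 0.3072]), 48.7, array([0.4585, 0.3068]), 47.7) ztop 0.1986465055043152 tool rel [-0.0014  0.0001 -0.0156] slope [ 0.004 -0.001  0.198]
```

View pics/w9.png

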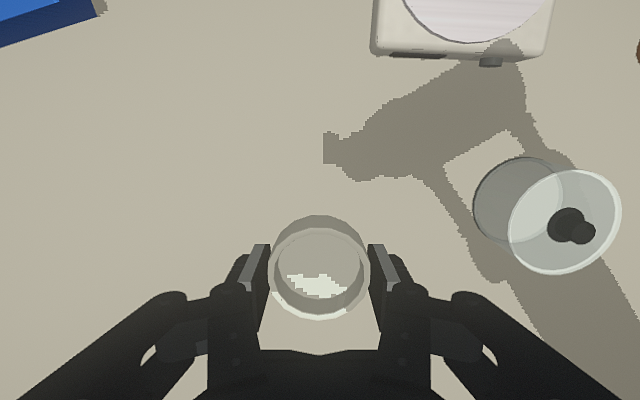

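```bash
python3 -m inch '[{"dx":0.01,"dy":0.006,"dz":-0.01,"ax":0,"ay":0,"az":0,"fingers":-1},{"dx":0.04,"dy":0.025,"dz":-0.02,"ax":0,"ay":0,"az":0,"fingers":-1},{"dx":0.08,"dy":0.05,"dz":-0.02,"ax":0,"ay":0,"az":0,"fingers":-1},{"dx":0.12,"dy":0.074,"dz":-0.02,"ax":0,"ay":0,"az":0,"fingers":-1},{"dx":0.16,"dy":0.099,"dz":-0.02,"ax":0,"ay":0,"az":0,"fingers":-1},{"dx":0.182,"dy":0.113,"dz":-0.02,"ax":0,"ay":0,"az":0,"fingers":-1},{"dx":0.188,"dy":0.1163,"dz":-0.01,"ax":0,"ay":0,"az":0,"fingers":-1},{"dx":0.188,"dy":0.1163,"dz":0.02,"ax":0,"ay":0,"az":0,"fingers":-1},{"dx":0.188,"dy":0.1163,"dz":0.045,"ax":0,"ay":0,"az":0,"fingers":-1},{"dx":0.188,"dy":0.1163,"dz":0.055,"ax":0,"ay":0,"az":0,"fingers":-1},{"dx":0.188,"dy":0.1163,"dz":0.055,"ax":0,"ay":0,"az":0,"fingers":-1},{"dx":0.188,"dy":0.1163,"dz":0.055,"ax":0,"ay":0,"az":0,"fingers":-1}]'
python3 -c 'from h import *;held("cup_center")'
```

```text
time: 22.28
tool_pos: [0.6477, 0.1908, 0.1279]
tcp_rot: [-3.14, 0.002, -0.003]
wrist_force: [0.6, -1.1, -0.7]
width: 0.547
[0.64767636 0.19081411 0.12788252] [[1.0, -0.0015, 0.0016], [-0.0015, -1.0, 0.0015], [0.0016, -0.0015, -1.0]] 0.547 [ 0.6 -1.1 -0.7]
0.95 [268. 213. 368. 320.] 2565 (array([0.646 , 0.1908]), 49.4, array([0.6463, 0.1905]), 47.9) ztop 0.1434611967871643 tool rel [-0.0017 -0.     -0.0156] slope [ 0.006 -0.001  0.142]
```

Right over the ring. Lower about 26 mm, to contact.

```bash
python3 -m inch '[{"dx":0,"dy":0,"dz":0.01,"ax":0,"ay":0,"az":0,"fingers":-1},{"dx":0,"dy":0,"dz":0.018,"ax":0,"ay":0,"az":0,"fingers":-1},{"dx":0,"dy":0,"dz":0.022,"ax":0,"ay":0,"az":0,"fingers":-1},{"dx":0,"dy":0,"dz":0.0245,"ax":0,"ay":0,"az":0,"fingers":-1},{"dx":0,"dy":0,"dz":0.026,"ax":0,"ay":0,"az":0,"fingers":-1},{"dx":0,"dy":0,"dz":0.026,"ax":0,"ay":0,"az":0,"fingers":-1},{"dx":0,"dy":0,"dz":0.026,"ax":0,"ay":0,"az":0,"fingers":-1}]'
```

```text
time: 23.25
tool_pos: [0.6482, 0.1907, 0.103]
tcp_rot: [-3.14, 0.003, -0.004]
wrist_force: [-2.3, -1.1, 5.0]
width: 0.541
```

```bash
python3 -m inch '[{"dx":0,"dy":0,"dz":0,"ax":0,"ay":0,"az":0,"fingers":0.25},{"dx":0,"dy":0,"dz":0,"ax":0,"ay":0,"az":0,"fingers":0.5},{"dx":0,"dy":0,"dz":0,"ax":0,"ay":0,"az":0,"fingers":0.8},{"dx":0,"dy":0,"dz":-0.005,"ax":0,"ay":0,"az":0,"fingers":1},{"dx":0,"dy":0,"dz":-0.02,"ax":0,"ay":0,"az":0,"fingers":1},{"dx":-0.01,"dy":0,"dz":-0.06,"ax":0,"ay":0,"az":0,"fingers":1},{"dx":-0.02,"dy":0,"dz":-0.11,"ax":0,"ay":0,"az":0,"fingers":1},{"dx":-0.02,"dy":0,"dz":-0.12,"ax":0,"ay":0,"az":0,"fingers":1},{"dx":-0.02,"dy":0,"dz":-0.12,"ax":0,"ay":0,"az":0,"fingers":1}]'
python3 - <<'E'
from h import *
held("cup_center","pics/w10.png"); look("dish_center",.067,.08)
E
```

```text
time: 24.38
tool_pos: [0.6288, 0.1908, 0.2252]
tcp_rot: [-3.139, 0.002, -0.01]
wrist_force: [1.0, 0.3, -0.4]
width: 0.998
[0.6288442  0.1908454  0.22523539] [[1.0, -0.0016, 0.0066], [-0.0016, -1.0, 0.0025], [0.0066, -0.0025, -1.0]] 0.998 [ 1.   0.3 -0.4]
0.95 [290. 145. 347. 206.] 766 (array([0.647 , 0.1907]), 48.4, array([0.6471, 0.1904]), 47.2) ztop 0.1185954021301905 tool rel [0.0175 0.0004 0.1068] slope [0.003 0.    0.118]
dish_center 0.75 [283. 128. 352. 194.] 543 zmed 0.0758 encl [0.6455 0.1897] 65.6 [0.6456 0.1897] 64.9
```

View pics/w10.png

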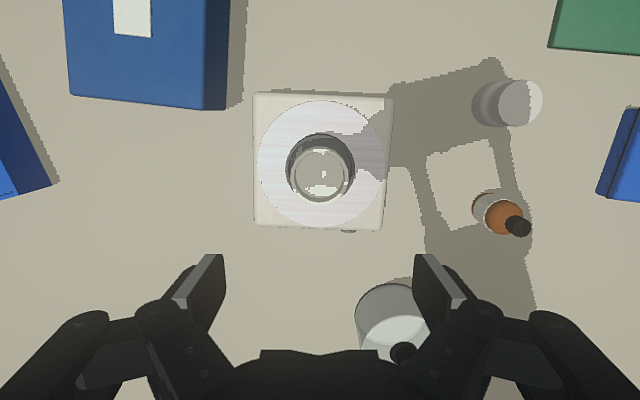

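```bash
python3 -m inch '[{"dx":-0.194,"dy":0.095,"dz":-0.025,"ax":0,"ay":-0.2,"az":0,"fingers":1},{"dx":-0.194,"dy":0.095,"dz":-0.025,"ax":0,"ay":-0.2,"az":0,"fingers":1},{"dx":-0.194,"dy":0.095,"dz":-0.025,"ax":0,"ay":-0.2,"az":0,"fingers":1},{"dx":-0.194,"dy":0.095,"dz":-0.025,"ax":0,"ay":-0.2,"az":0,"fingers":1},{"dx":-0.194,"dy":0.095,"dz":-0.025,"ax":0,"ay":-0.2,"az":0,"fingers":1},{"dx":-0.194,"dy":0.095,"dz":-0.025,"ax":0,"ay":-0.2,"az":0,"fingers":1},{"dx":-0.194,"dy":0.095,"dz":-0.025,"ax":0,"ay":-0.2,"az":0,"fingers":1}]'
python3 - <<'E'
from h import *
p,r,s=tool();print(p,r.as_matrix().round(4).tolist())
c=bot.get_calibration("wrist");im,d=bot.read_camera("wrist");cv2.imwrite("pics/w11.png",im)
m=bot.masks_of("wrist","hood_center")[0];P=pts("wrist",d,m["region"],c)
print(m["p"],m["box"],np.percentile(P[:,2],[2,10,50,90,97]).round(4))
for lo,hi in [(.085,.096),(.066,.076)]:
    T=P[(P[:,2]>lo)&(P[:,2]<hi)];print(lo,len(T),np.median(T[:,2]),circ(T),np.median(T,0))
E
```

```text
time: 25.45
tool_pos: [0.4334, 0.0959, 0.2452]
tcp_rot: [-3.141, 0.002, 0.008]
wrist_force: [-0.4, -0.0, -0.9]
width: 1.001
[0.43336946 0.09586943 0.24524438] [[1.0, -0.0015, -0.0051], [-0.0015, -1.0, 0.0006], [-0.0051, -0.0006, -1.0]]
0.94 [272.1, 125.8, 369.8, 222.1] [0.007  0.0709 0.0721 0.0733 0.0916]
0.085 339 0.09196548132365827 (array([0.4353, 0.0953]), 20.3, array([0.4355, 0.0956]), 19.4) [0.43648406 0.09523753 0.09196548]
0.066 6438 0.07206465854724672 (array([0.4351, 0.0953]), 96.6, array([0.4353, 0.0956]), 95.5) [0.43854375 0.09528592 0.07206466]
```

View pics/w11.png

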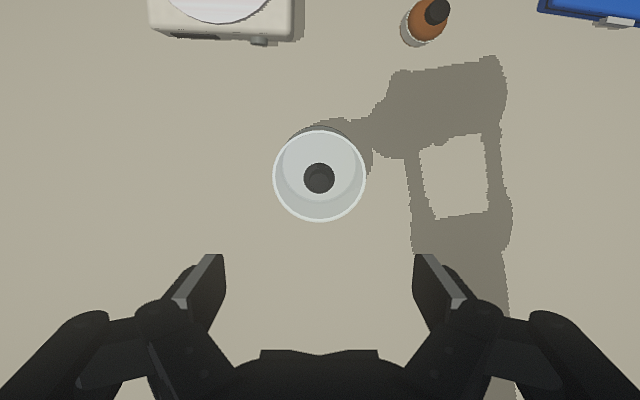

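```bash
python3 -m inch '[{"dx":0.0028,"dy":0.0005,"dz":0.05,"ax":0,"ay":0.2,"az":0,"fingers":1},{"dx":0.0028,"dy":0.0005,"dz":0.1,"ax":0,"ay":0.2,"az":0,"fingers":1},{"dx":0.0028,"dy":0.0005,"dz":0.145,"ax":0,"ay":0.2,"az":0,"fingers":0.9},{"dx":0.0028,"dy":0.0005,"dz":0.168,"ax":0,"ay":0.2,"az":0,"fingers":0.5},{"dx":0.0028,"dy":0.0005,"dz":0.1695,"ax":0,"ay":0.2,"az":0,"fingers":0},{"dx":0.0028,"dy":0.0005,"dz":0.1695,"ax":0,"ay":0.2,"az":0,"fingers":-0.3},{"dx":0.0028,"dy":0.0005,"dz":0.1695,"ax":0,"ay":0.2,"az":0,"fingers":-0.3}]'
python3 -c 'from h import *;p,r,s=tool();print(p,r.as_matrix().round(4).tolist(),s["width"])'
```

```text
time: 26.42
tool_pos: [0.4368, 0.0958, 0.0774]
tcp_rot: [-3.141, 0.002, -0.002]
wrist_force: [0.6, 0.6, 0.5]
width: 0.351
[0.4367762  0.09575879 0.07735605] [[1.0, -0.0013, 0.0013], [-0.0013, -1.0, 0.001], [0.0013, -0.001, -1.0]] 0.3510143556953573
```

```bash
python3 -m inch '[{"dx":-0.001,"dy":0,"dz":0.002,"ax":0,"ay":0,"az":0,"fingers":-0.3},{"dx":-0.001,"dy":0,"dz":0.002,"ax":0,"ay":0,"az":0,"fingers":-1},{"dx":-0.001,"dy":0,"dz":0.002,"ax":0,"ay":0,"az":0,"fingers":-1},{"dx":-0.001,"dy":0,"dz":0.002,"ax":0,"ay":0,"az":0,"fingers":-1},{"dx":-0.001,"dy":0,"dz":0.002,"ax":0,"ay":0,"az":0,"fingers":-1},{"dx":-0.001,"dy":0,"dz":0.002,"ax":0,"ay":0,"az":0,"fingers":-1},{"dx":-0.001,"dy":0,"dz":-0.01,"ax":0,"ay":0,"az":0,"fingers":-1},{"dx":-0.001,"dy":0,"dz":-0.05,"ax":0,"ay":0,"az":0,"fingers":-1},{"dx":-0.001,"dy":0,"dz":-0.1,"ax":0,"ay":0,"az":0,"fingers":-1},{"dx":-0.001,"dy":0,"dz":-0.15,"ax":0,"ay":0,"az":0,"fingers":-1},{"dx":-0.001,"dy":0,"dz":-0.185,"ax":0,"ay":0,"az":0,"fingers":-1},{"dx":-0.001,"dy":0,"dz":-0.2,"ax":0,"ay":0,"az":0,"fingers":-1},{"dx":-0.001,"dy":0,"dz":-0.2,"ax":0,"ay":0,"az":0,"fingers":-1},{"dx":-0.001,"dy":0,"dz":-0.2,"ax":0,"ay":0,"az":0,"fingers":-1}]' 50
python3 - <<'E'
from h import *
p,r,s=tool();print(p,r.as_matrix().round(4).tolist(),s["width"])
c=bot.get_calibration("wrist");im,d=bot.read_camera("wrist");cv2.imwrite("pics/w12.png",im)
m=bot.masks_of("wrist","hood_center")[0];P=pts("wrist",d,m["region"],c)
print(m["p"],m["box"],np.percentile(P[:,2],[2,10,50,90,97]).round(4))
z=np.median(P[:,2]);T=P[abs(P[:,2]-z)<.004]
A=np.c_[T[:,:2]-T[:,:2].mean(0),np.ones(len(T))];C=circ(T)
print(z,C,"rel",r.inv().apply(np.r_[C[0],z]-p).round(4),np.linalg.lstsq(A,T[:,2],rcond=None)[0].round(4))
E
```

```text
time: 28.18
tool_pos: [0.4343, 0.0953, 0.2752]
tcp_rot: [-3.141, 0.002, 0.004]
wrist_force: [0.1, -0.3, -2.1]
width: 0.211
[0.43432015 0.09533872 0.27520412] [[1.0, -0.0013, -0.0023], [-0.0013, -1.0, 0.0004], [-0.0023, -0.0004, -1.0]] 0.21091497389479344
0.63 [226.9, 147.1, 415.2, 333.7] [0.2186 0.2695 0.2707 0.2722 0.2908]
0.27074379072606203 (array([0.4326, 0.0951]), 97.1, array([0.4327, 0.095 ]), 96.2) rel [-0.0017  0.0002  0.0045] [-6.100e-03  1.000e-04  2.707e-01]
```

View pics/w12.png

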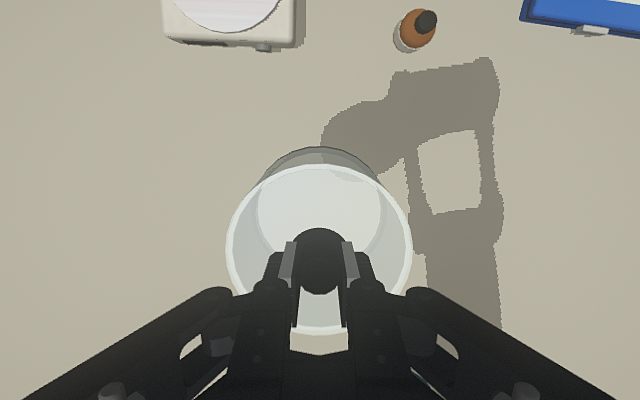

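```bash
python3 -m inch '[{"dx":0.01,"dy":-0.004,"dz":0,"ax":0,"ay":0,"az":0,"fingers":-1},{"dx":0.035,"dy":-0.015,"dz":0,"ax":0,"ay":0,"az":0,"fingers":-1},{"dx":0.07,"dy":-0.03,"dz":0,"ax":0,"ay":0,"az":0,"fingers":-1},{"dx":0.11,"dy":-0.048,"dz":0,"ax":0,"ay":0,"az":0,"fingers":-1},{"dx":0.15,"dy":-0.066,"dz":0,"ax":0,"ay":0,"az":0,"fingers":-1},{"dx":0.185,"dy":-0.082,"dz":0,"ax":0,"ay":0,"az":0,"fingers":-1},{"dx":0.205,"dy":-0.091,"dz":0,"ax":0,"ay":0,"az":0,"fingers":-1},{"dx":0.2127,"dy":-0.0944,"dz":0.01,"ax":0,"ay":0,"az":0,"fingers":-1},{"dx":0.2127,"dy":-0.0944,"dz":0.04,"ax":0,"ay":0,"az":0,"fingers":-1},{"dx":0.2127,"dy":-0.0944,"dz":0.06,"ax":0,"ay":0,"az":0,"fingers":-1},{"dx":0.2127,"dy":-0.0944,"dz":0.065,"ax":0,"ay":0,"az":0,"fingers":-1},{"dx":0.2127,"dy":-0.0944,"dz":0.065,"ax":0,"ay":0,"az":0,"fingers":-1},{"dx":0.2127,"dy":-0.0944,"dz":0.065,"ax":0,"ay":0,"az":0,"fingers":-1}]'
cat >> h.py <<'E'
def hood():
    p,r,s=tool();print(p,r.as_matrix().round(4).tolist(),s["width"])
    c=bot.get_calibration("wrist");im,d=bot.read_camera("wrist")
    m=bot.masks_of("wrist","hood_center")[0];P=pts("wrist",d,m["region"],c)
    z=np.median(P[:,2]);T=P[abs(P[:,2]-z)<.004]
    A=np.c_[T[:,:2]-T[:,:2].mean(0),np.ones(len(T))];C=circ(T)
    print(z,C,"rel",r.inv().apply(np.r_[C[0],z]-p).round(4),np.linalg.lstsq(A,T[:,2],rcond=None)[0].round(4))
    return im
E
python3 -c 'from h import *;hood()'
```

```text
time: 29.9
tool_pos: [0.6477, 0.1897, 0.2112]
tcp_rot: [-3.141, 0.002, 0.0]
wrist_force: [-0.3, -1.3, -1.1]
width: 0.204
[0.64772429 0.1896577  0.2111671 ] [[1.0, -0.0014, -0.0002], [-0.0014, -1.0, 0.001], [-0.0002, -0.001, -1.0]] 0.20402475970472805
0.20668143142989637 (array([0.6459, 0.1891]), 97.1, array([0.6461, 0.1892]), 96.2) rel [-0.0018  0.0006  0.0045] [-0.0037  0.0009  0.2067]
```

```bash
python3 -m inch '[{"dx":-0.0005,"dy":-0.0003,"dz":0.015,"ax":0,"ay":0,"az":0,"fingers":-1},{"dx":-0.0005,"dy":-0.0003,"dz":0.035,"ax":0,"ay":0,"az":0,"fingers":-1},{"dx":-0.0005,"dy":-0.0003,"dz":0.055,"ax":0,"ay":0,"az":0,"fingers":-1},{"dx":-0.0005,"dy":-0.0003,"dz":0.068,"ax":0,"ay":0,"az":0,"fingers":-1},{"dx":-0.0005,"dy":-0.0003,"dz":0.074,"ax":0,"ay":0,"az":0,"fingers":-1},{"dx":-0.0005,"dy":-0.0003,"dz":0.077,"ax":0,"ay":0,"az":0,"fingers":-1},{"dx":-0.0005,"dy":-0.0003,"dz":0.0785,"ax":0,"ay":0,"az":0,"fingers":-1},{"dx":-0.0005,"dy":-0.0003,"dz":0.0795,"ax":0,"ay":0,"az":0,"fingers":-1},{"dx":-0.0005,"dy":-0.0003,"dz":0.0795,"ax":0,"ay":0,"az":0,"fingers":-1},{"dx":-0.0005,"dy":-0.0003,"dz":0.0795,"ax":0,"ay":0,"az":0,"fingers":-1}]'
python3 -c 'from h import *;hood()'
```

```text
time: 31.25
tool_pos: [0.6474, 0.1901, 0.1321]
tcp_rot: [-3.14, 0.002, -0.001]
wrist_force: [-0.5, 0.6, -1.6]
width: 0.211
[0.64742487 0.19009862 0.1321307 ] [[1.0, -0.0013, 0.0005], [-0.0013, -1.0, 0.0012], [0.0005, -0.0012, -1.0]] 0.2106775729085048
0.1276103690684803 (array([0.6459, 0.1895]), 96.7, array([0.646 , 0.1896]), 95.8) rel [-0.0015  0.0006  0.0045] [-0.0032  0.0008  0.1276]
```

```bash
python3 -m inch '[{"dx":0,"dy":0,"dz":0.001,"ax":0,"ay":0,"az":0,"fingers":-1},{"dx":0,"dy":0,"dz":0.002,"ax":0,"ay":0,"az":0,"fingers":-1},{"dx":0,"dy":0,"dz":0.0025,"ax":0,"ay":0,"az":0,"fingers":-1},{"dx":0,"dy":0,"dz":0.0025,"ax":0,"ay":0,"az":0,"fingers":-1}]'
```

```text
time: 31.85
tool_pos: [0.6474, 0.1901, 0.1315]
tcp_rot: [-3.14, 0.002, -0.001]
wrist_force: [-4.6, -0.4, 7.8]
width: 0.211
```

Contact (about 8 N up, so the rim is seated). Release, rise and back off.

```bash
python3 -m inch '[{"dx":0,"dy":0,"dz":0,"ax":0,"ay":0,"az":0,"fingers":-0.4},{"dx":0,"dy":0,"dz":0,"ax":0,"ay":0,"az":0,"fingers":0},{"dx":0,"dy":0,"dz":0,"ax":0,"ay":0,"az":0,"fingers":0.4},{"dx":0,"dy":0,"dz":-0.01,"ax":0,"ay":0,"az":0,"fingers":0.6},{"dx":0,"dy":0,"dz":-0.04,"ax":0,"ay":0,"az":0,"fingers":1},{"dx":0,"dy":0,"dz":-0.09,"ax":0,"ay":0,"az":0,"fingers":1},{"dx":-0.03,"dy":0,"dz":-0.13,"ax":0,"ay":0,"az":0,"fingers":1},{"dx":-0.06,"dy":0,"dz":-0.14,"ax":0,"ay":0,"az":0,"fingers":1},{"dx":-0.06,"dy":0,"dz":-0.14,"ax":0,"ay":0,"az":0,"fingers":1},{"dx":-0.06,"dy":0,"dz":-0.14,"ax":0,"ay":0,"az":0,"fingers":1}]'
python3 - <<'E'
from h import *
im=hood(); cv2.imwrite("pics/w13.png",im)
s,d=bot.read_camera("side"); cv2.imwrite("pics/s13.png",cv2.resize(s[150:350,150:420],None,fx=2.9,fy=2.9))
for t in ["dropper","jar"]:
    m=bot.masks_of("side",t)[0];P=pts("side",d,m["region"]);z=np.percentile(P[:,2],95);T=P[P[:,2]>z-.008];print(t,z,((T.min(0)+T.max(0))/2).round(3))
E
```

```text
time: 33.1
tool_pos: [0.5875, 0.19, 0.2715]
tcp_rot: [-3.14, 0.002, -0.002]
wrist_force: [-0.7, -0.2, -0.2]
width: 1.0
[0.58753503 0.19003588 0.27153418] [[1.0, -0.0012, 0.0013], [-0.0012, -1.0, 0.0012], [0.0013, -0.0012, -1.0]] 1.0002299914449382
0.12715411451262745 (array([0.6462, 0.19  ]), 96.3, array([0.6461, 0.19  ]), 95.6) rel [5.850e-02 1.000e-04 1.445e-01] [0.0002 0.0008 0.1271]
dropper 0.07405223337283093 [ 0.584 -0.008  0.071]Traceback (most recent call last):
  File "<stdin>", line 5, in <module>
IndexError: list index out of range
```

View pics/w13.png

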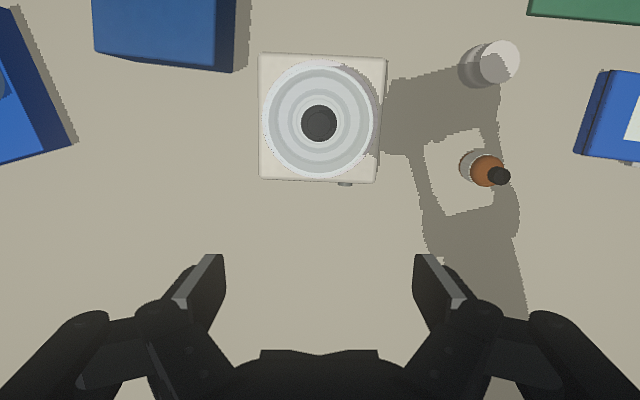

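View pics/s13.png

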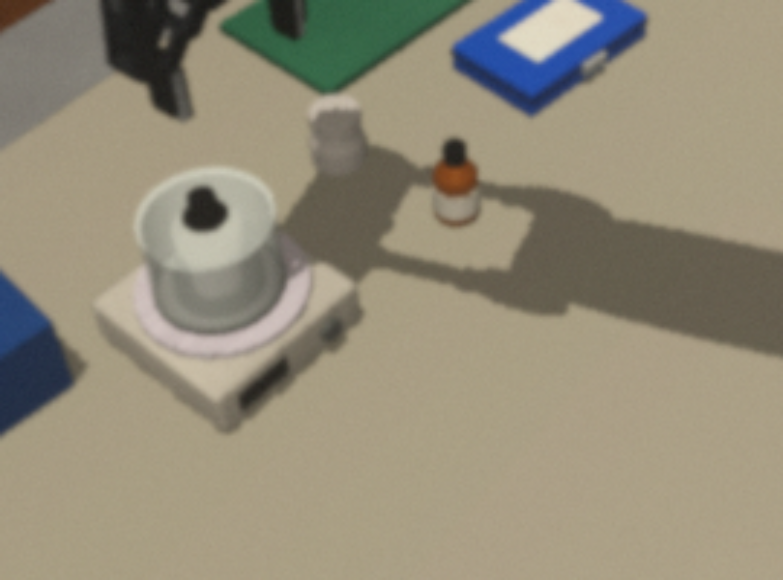

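The hood stands level at (0.646, 0.190), with its knob at pixel (318, 123) in the wrist view. Its top measures 0.127 against the expected 0.126, with the known depth bias of about 1 mm, and its slope is about 0. The dropper and jar are upright where they were, and the hand is clear.

```bash
python3 -c 'from workcell import bot;print(bot.finish_job())'
```

```text
the job is handed in; nothing more can be done
None
```

The moist chamber is built on the warmer's plate in the order asked: dish, ring, specimen dish, then hood. Each piece was lowered until it touched, and I let go of it before fetching the next. The job was handed in at about 33 s of the 106 s allowed.

**Last checks:**

| Piece | Measured position (x, y, m) | Offset |
|---|---|---|
| Plate centre | 0.6446, 0.1893 | – |
| Steel dish | 0.6455, 0.1898 | about 1 mm from plate centre |
| Support ring | 0.6463, 0.1909 | about 1.4 mm from the dish |
| Specimen dish | 0.647, 0.1906 | about 1 mm from the ring, level |
| Hood | 0.646, 0.190 | about 1.5 mm from plate centre, level |

- **Hood seating:** its top measured 127 mm against the expected 126 mm. Other heights also read about 1 mm high, so I take the rim to be flat on the plate.
- **Not measured after hooding:** I did not measure the pieces inside again once the hood was on.
- **Dropper bottle:** it was within about 1 mm of where it started.
- **Jar:** the network missed it in the final side picture, so I checked it only by eye; it was upright in its place in both final pictures.
- **Errors:** one early move was refused because its rows lacked some keys, so nothing moved.

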